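Line up the polishing stones by length

TASK

Line the four worn red polishing stones up by length on the cork strips of the dark wooden board, one stone lying on each strip: the longest on the strip next to the square drill-bit stand, then the next longest, and so on to the shortest at the far end. Lay each one centred on its strip and in line with it, and set it down gently, because the stones chip if they are dropped.

Things in the scene. Friction and masses are not known exactly. Their poses are not given: they have to be found in the camera images.
- stone_125_center (a point): centre (half-way up) of the longest stone: a loose brick-red square bar with a slightly darker band near one end, 125 mm long (its x axis) by 20 by 20 mm; lies flat on the bench, about 115 g, give or take a fifth
- stone_100_center (a point): centre (half-way up) of the second longest stone: a loose brick-red square bar with a slightly darker band near one end, 100 mm long (its x axis) by 20 by 20 mm; lies flat on the bench, about 92 g, give or take a fifth
- stone_75_center (a point): centre (half-way up) of the second shortest stone: a loose brick-red square bar with a slightly darker band near one end, 75 mm long (its x axis) by 20 by 20 mm; lies flat on the bench, about 69 g, give or take a fifth
- stone_50_center (a point): centre (half-way up) of the shortest stone: a loose brick-red square bar with a slightly darker band near one end, 50 mm long (its x axis) by 20 by 20 mm; lies flat on the bench, about 46 g, give or take a fifth
- strip_1: one of four identical flat cork strips side by side on the dark wooden board, 130 mm long (its x axis) by 32 mm wide (y) by 3 mm thick, 70 mm between neighbours' centrelines; origin at the centre of its underside, on the board's 12 mm top, so the cork's top is 15 mm above the bench. The strips' numbers say nothing of their order in the row: their places are shuffled
- strip_2: one of four identical flat cork strips side by side on the dark wooden board, 130 mm long (its x axis) by 32 mm wide (y) by 3 mm thick, 70 mm between neighbours' centrelines; origin at the centre of its underside, on the board's 12 mm top, so the cork's top is 15 mm above the bench. The strips' numbers say nothing of their order in the row: their places are shuffled
- strip_3: one of four identical flat cork strips side by side on the dark wooden board, 130 mm long (its x axis) by 32 mm wide (y) by 3 mm thick, 70 mm between neighbours' centrelines; origin at the centre of its underside, on the board's 12 mm top, so the cork's top is 15 mm above the bench. The strips' numbers say nothing of their order in the row: their places are shuffled
- strip_4: one of four identical flat cork strips side by side on the dark wooden board, 130 mm long (its x axis) by 32 mm wide (y) by 3 mm thick, 70 mm between neighbours' centrelines; origin at the centre of its underside, on the board's 12 mm top, so the cork's top is 15 mm above the bench. The strips' numbers say nothing of their order in the row: their places are shuffled
- bit_stand: fixed drill-bit stand on the same board, at one end of the row of strips (either end): a square-cornered pale wooden block 90 by 80 by 34 mm with a brass top full of small bits, some 55 mm high in all, its centre 100 mm from the centreline of the nearest strip; origin at the centre of its underside. A round 74 mm tin, 38 mm high, stands at the row's other end
Mind the look-alikes: they are no part of the job. Leave any blue look-alike of the part that bears stone_50_center alone. Leave any grey look-alike of the part that bears stone_100_center alone.

How it is judged:
At the end, for the whole second after the job is handed in: Each stone lies flat and still on a strip, its centre within 14 mm of the strip's centre and its length within 0.2 rad of the strip's: the longest on the strip nearest the bit stand, then in falling order of length to the shortest on the strip farthest from it (((horizontal distance between stone_125_center and strip_1 below 0.014 m and angle between the x axis of stone_125_center and the x axis of strip_1, either way round below 0.2 rad) or (horizontal distance between stone_125_center and strip_2 below 0.014 m and angle between the x axis of stone_125_center and the x axis of strip_2, either way round below 0.2 rad) or (horizontal distance between stone_125_center and strip_3 below 0.014 m and angle between the x axis of stone_125_center and the x axis of strip_3, either way round below 0.2 rad) or (horizontal distance between stone_125_center and strip_4 below 0.014 m and angle between the x axis of stone_125_center and the x axis of strip_4, either way round below 0.2 rad)) and horizontal distance between stone_125_center and bit_stand between 0.07 and 0.13 m and height (world z) of stone_125_center between 0.021 and 0.029 m and linear speed of each of stone_125, stone_100, stone_75, stone_50 below 0.02 m/s and ((horizontal distance between stone_100_center and strip_1 below 0.014 m and angle between the x axis of stone_100_center and the x axis of strip_1, either way round below 0.2 rad) or (horizontal distance between stone_100_center and strip_2 below 0.014 m and angle between the x axis of stone_100_center and the x axis of strip_2, either way round below 0.2 rad) or (horizontal distance between stone_100_center and strip_3 below 0.014 m and angle between the x axis of stone_100_center and the x axis of strip_3, either way round below 0.2 rad) or (horizontal distance between stone_100_center and strip_4 below 0.014 m and angle between the x axis of stone_100_center and the x axis of strip_4, either way round below 0.2 rad)) and horizontal distance between stone_100_center and bit_stand between 0.14 and 0.2 m and height (world z) of stone_100_center between 0.021 and 0.029 m and ((horizontal distance between stone_75_center and strip_1 below 0.014 m and angle between the x axis of stone_75_center and the x axis of strip_1, either way round below 0.2 rad) or (horizontal distance between stone_75_center and strip_2 below 0.014 m and angle between the x axis of stone_75_center and the x axis of strip_2, either way round below 0.2 rad) or (horizontal distance between stone_75_center and strip_3 below 0.014 m and angle between the x axis of stone_75_center and the x axis of strip_3, either way round below 0.2 rad) or (horizontal distance between stone_75_center and strip_4 below 0.014 m and angle between the x axis of stone_75_center and the x axis of strip_4, either way round below 0.2 rad)) and horizontal distance between stone_75_center and bit_stand between 0.21 and 0.27 m and height (world z) of stone_75_center between 0.021 and 0.029 m and ((horizontal distance between stone_50_center and strip_1 below 0.014 m and angle between the x axis of stone_50_center and the x axis of strip_1, either way round below 0.2 rad) or (horizontal distance between stone_50_center and strip_2 below 0.014 m and angle between the x axis of stone_50_center and the x axis of strip_2, either way round below 0.2 rad) or (horizontal distance between stone_50_center and strip_3 below 0.014 m and angle between the x axis of stone_50_center and the x axis of strip_3, either way round below 0.2 rad) or (horizontal distance between stone_50_center and strip_4 below 0.014 m and angle between the x axis of stone_50_center and the x axis of strip_4, either way round below 0.2 rad)) and horizontal distance between stone_50_center and bit_stand between 0.28 and 0.34 m and height (world z) of stone_50_center between 0.021 and 0.029 m); the robot touches nothing.
It fails at once if the longest stone is dropped: it falls free of the fingers faster than 0.7 m/s (a fall of about 25 mm) (linear speed of stone_125 above 0.7 m/s and contact force between stone_125 and the fingers below 0.05 N).
It fails at once if the second longest stone is dropped: it falls free of the fingers faster than 0.7 m/s (a fall of about 25 mm) (linear speed of stone_100 above 0.7 m/s and contact force between stone_100 and the fingers below 0.05 N).
It fails at once if the second shortest stone is dropped: it falls free of the fingers faster than 0.7 m/s (a fall of about 25 mm) (linear speed of stone_75 above 0.7 m/s and contact force between stone_75 and the fingers below 0.05 N).
It fails at once if the shortest stone is dropped: it falls free of the fingers faster than 0.7 m/s (a fall of about 25 mm) (linear speed of stone_50 above 0.7 m/s and contact force between stone_50 and the fingers below 0.05 N).
It also fails if it takes over 109 s, if anything falls off the work surface, if the arm or the gripper's body presses on something with over 40 N, if the wrist force passes 120 N, or if a joint passes its speed limit or range.

ROBOT

A 6-joint arm with a two-finger parallel gripper is mounted at the origin on the work surface. World frame = base frame: x ahead of the robot, y to its left, z up, the work surface at z = 0. Lengths are in m, angles in rad, forces in N, time in s.
With the tool pointing down it reaches from about 0.325 to 0.85 m from the base axis. Payload 15.5 kg.
Tool frame: the origin (TCP) lies at the very end of the fingers, on their centre line; the grasp point (between the pads) lies 19 mm behind it; z points along the fingers, y is the line along which they close (so a half turn about z gives the same grasp; the last joint's range is limited). The gripper opens to 91 mm and grips with 3 to 60 N. Pads are 32 mm wide; open, the fingers measure 118 mm over their backs; the gripper's body (76 mm by 178 mm) begins 60 mm behind the grasp point.
Start: joints at [-1.272, 0.494, 1.345, -0, 1.302, -0.096], TCP at [0.24, -0.577, 0.214] pointing down, gripper open.
Joint ranges: [-2.91, 2.91], [-0.82, 2.16], [0.22, 2.67], [-1.22, 4.37], [0.12, 2.79], [-3.08, 3.08]. Speed limits (rad/s): [1.89, 1.89, 2.57, 3.01, 3.01, 3.01].

INTERFACE

Orientations are given as a unit quaternion [x, y, z, w].
In Python, from station import sense, cams, job_done gives the robot as it stands.
- The arm moves only by the tool move_arm, never from a script. Its argument "targets" is a list of rows, each an object of numbers: "x", "y", "z": the shift along the world's x, y, z in cm; "twist": the turn about the world's z in degrees; "fingers": the finger opening in cm, from 0 to 9.12. In form: [{"x": .., "y": .., "z": .., "twist": .., "fingers": ..}, ...]. A call has 1 to 10 rows; each row shifts and turns the commanded pose from where the row before left it; what a row does not reach is not made up. A row lasts 1/8 s, in which the tool goes at most 62.5 mm and 10.7 degrees, less where a joint would pass 70% of its speed; a pose out of reach is approached as far as the arm can. A call with a gripper value outside its range is refused whole. The fingers move at their own pace and stop on an object; "squeeze" is the grip in N (left out, the last holds). Time passes only in rows, so rows that do not move let the fingers close. It gives the time, the measured TCP pose, the force, the opening and the grip force at its end, in the units of the state.
- sense(): the state, without advancing time (a new reading comes with each control period).
- cams.snapshot(name): name is "side" or "top"; returns a dict with "frame" (480x640x3 uint8, red, green, blue), "depth" (480x640 float32, m along the optical axis (not along the pixel's ray), 0 where there is no reading), "K" (3x3 intrinsics, pixels), "R" (3x3) and "t" (3): a world point X has camera coordinates R X + t. Camera axes: x right, y down, z forward; pixel columns grow to the right and rows downward; lengths in m; the calibration is good to about 2 mm. A picture is of the moment at which its call begins.
- job_done(): hands the job in; it is judged then, once.
The state is a dict: "clock": time; "joint_positions": joint angles; "joint_vel": joint speeds; "effort": joint torques, N m; "position": TCP position; "eef_rot": TCP orientation; "force": force on the tool from outside, world axes, zero at the start; "torque": the same for the moment, N m; "opening": opening from 0.0 (shut) to 1.0 (fully open); "gripper_force": force on a finger pad.
Only numpy, scipy, OpenCV 4.12 (cv2) and the standard library are available. Lean on these libraries where they do the work, as an engineer would, in place of code of your own. Each camera call takes 0.05 s, during which the arm holds its last target. There are 200 camera calls.

## Working session

There is one attempt and no reset: what is moved stays moved. The work goes in short steps, Python scripts to look and compute and a tool call to move; the robot and the scene stay as the last step left them, time stands still between calls to the robot, and variables do not carry over. Pictures are saved under pics/ and viewed, at most 14 in all, crops included, and the job is handed in when it is done.

Besides the shell and the picture viewer there is one more tool, called as name([rows], argument=value, ...), one row to a line, values as JSON. move_arm: Moves the arm, as the interface text tells. Its arguments: {"type":"object","properties":{"targets":{"type":"array"},"squeeze":{"type":"number"}},"required":["targets"]}

```bash
mkdir -p pics; python3 - <<'E'
from station import sense,cams
import cv2,numpy as np
for n in("top","side"):
    s=cams.snapshot(n); cv2.imwrite(f"pics/{n}0.png",s["frame"][:,:,::-1]); np.savez(f"{n}0.npz",**s)
    print(n,s["K"].tolist(),s["R"].round(3).tolist(),s["t"].round(3).tolist())
print(sense())
E
```

```text
top [[515.2927599720294, 0.0, 313.021817103099], [0.0, 515.2927599720294, 241.21328978052756], [0.0, 0.0, 1.0]] [[0.028, -1.0, -0.004], [-0.974, -0.026, -0.226], [0.226, 0.01, -0.974]] [0.059, 0.553, 0.934]
side [[517.2102535083541, 0.0, 319.9428403975657], [0.0, 517.2102535083541, 242.0551914992623], [0.0, 0.0, 1.0]] [[-0.842, -0.539, 0.008], [-0.424, 0.653, -0.628], [0.333, -0.532, -0.778]] [0.482, 0.207, 1.148]
{'clock': 0.1, 'joint_positions': array([-1.27153174e+00,  4.94102332e-01,  1.34606125e+00, -1.09522789e-05,
        1.30250180e+00, -9.55138243e-02]), 'joint_vel': array([-0.00103122, -0.00066252, -0.00092194, -0.00044016, -0.00078759,
        0.00020508]), 'effort': array([ 1.78694339e-03, -8.80238271e+01, -3.82541907e+01,  7.09758955e-02,
        4.83297952e-02,  2.45183594e-05]), 'position': array([ 0.24026843, -0.5766043 ,  0.21341221]), 'eef_rot': array([ 9.80581495e-01,  1.96111303e-01, -5.97998300e-05, -5.33045524e-04]), 'force': array([ 0.18756854, -0.67164111, -0.06124783]), 'torque': array([-0.04428484, -0.0101349 , -0.01931077]), 'gripper_force': 0.0, 'opening': 0.9969270162454152}
```

View pics/top0.png

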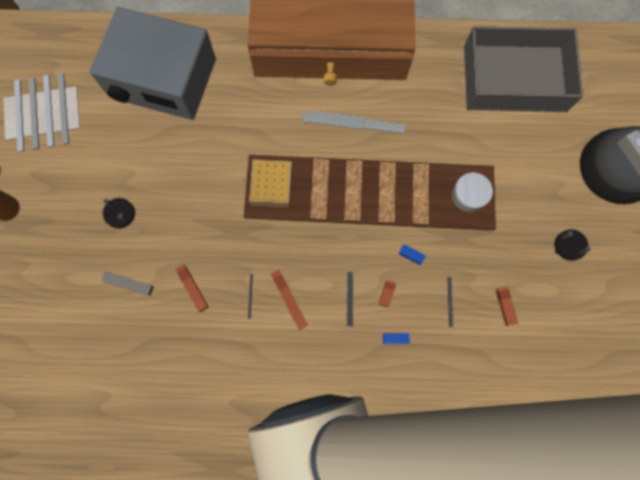

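View pics/side0.png

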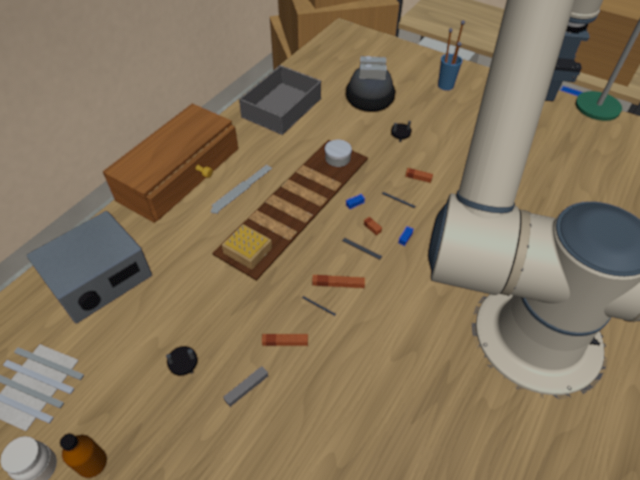

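The top view shows the red stones at (191,288) = 100 mm, (289,300) = 125 mm, (387,293) = 50 mm and (507,306) = 75 mm. The strips are at (320,188), (353,190), (387,192) and (421,193), with the stand on the left at (270,183) and the tin at (473,191). Blue and grey look-alikes lie nearby.

```bash
cat > h.py <<'E'
import cv2,numpy as np
def ray(s,uv,z):
    uv=np.asarray(uv,float).reshape(-1,2); R,t=s["R"],s["t"]
    d=np.c_[uv,np.ones(len(uv))]@np.linalg.inv(s["K"]).T@R; c=-R.T@t
    return (c+d*((z-c[2])/d[:,2])[:,None])[:,:2]
def blobs(s,kind,amin=60):
    hsv=cv2.cvtColor(s["frame"],cv2.COLOR_RGB2HSV)
    if kind=="red": m=cv2.inRange(hsv,(0,130,60),(9,255,255))
    else: m=cv2.inRange(hsv,(8,70,120),(22,200,255))
    n,l,st,c=cv2.connectedComponentsWithStats(m)
    return [(l==i) for i in range(1,n) if st[i,4]>amin]
def rect(P):
    (c,wh,a)=cv2.minAreaRect((P*1000).astype(np.float32))
    w,h=wh
    if w<h: a+=90; w,h=h,w
    a=(a+90)%180-90
    return np.round([c[0],c[1],w,h,a],1)
E
python3 - <<'E'
from h import *
for n in("top","side"):
    s=dict(np.load(f"{n}0.npz"))
    for b in blobs(s,"red"):
        v,u=np.nonzero(b)
        if len(v)>1500: continue
        # top face: brighter; report plane casts at z=20mm and depth heights
        R,t=s["R"],s["t"]; d=s["depth"][v,u]
        X=((np.c_[u,v,np.ones(len(u))]@np.linalg.inv(s["K"]).T)*d[:,None]-t)@R
        k=(X[:,2]>.015)&(X[:,2]<.026)
        if k.sum()<20: continue
        print(n,int(u.mean()),int(v.mean()),len(u),"zmed",X[:,2].mean().round(4),"topface",k.sum(),rect(X[k][:,:2]),"all@10mm",rect(ray(s,np.c_[u,v],.01)))
s=dict(np.load("top0.npz"))
hsv=cv2.cvtColor(s["frame"],cv2.COLOR_RGB2HSV)
print([hsv[y,x].tolist() for x,y in((320,188),(320,200),(336,190),(270,183),(353,170))])
roi=np.zeros((480,640),np.uint8); 
m=((hsv[:,:,2]>115)).astype(np.uint8); roi[155:228,305:440]=1
# strips: bright inside the dark board
n,l,st,c=cv2.connectedComponentsWithStats(cv2.morphologyEx(m*roi,cv2.MORPH_CLOSE,np.ones((3,3))))
for i in range(1,n):
    if st[i,4]>100:
        v,u=np.nonzero(l==i); print(st[i].tolist(),rect(ray(s,np.c_[u,v],.015)))
E
```

```text
top 191 287 440 zmed 0.0225 topface 438 [460.6 314.   97.5  19.1  33. ] all@10mm [461.7 316.6  98.9  18.7  32.6]
top 288 298 494 zmed 0.0205 topface 492 [443.2 120.5 121.3  16.8  29. ] all@10mm [444.2 121.  121.8  17.   29.1]
top 386 293 209 zmed 0.0203 topface 208 [458.9 -73.4  47.9  17.5 -19.9] all@10mm [460.5 -75.2  48.1  18.2 -18.3]
top 506 305 389 zmed 0.0194 topface 342 [ 442.  -309.5   70.    19.7   12.4] all@10mm [ 442.9 -311.1   70.9   22.6   11.5]
side 416 174 116 zmed 0.0333 topface 73 [ 440.8 -306.    65.4   23.1   15.6] all@10mm [ 441.8 -307.7   66.    29.4    6. ]
side 371 225 89 zmed 0.0286 topface 66 [458.6 -69.   49.4  18.5 -21.7] all@10mm [460.8 -74.1  51.6  23.5 -22.2]
side 334 281 294 zmed 0.0272 topface 218 [442.8 125.4 114.3  22.7  26. ] all@10mm [444.2 121.6 117.8  26.2  30.5]
side 280 340 265 zmed 0.0214 topface 213 [459.6 318.8  93.6  19.8  31.1] all@10mm [462.4 315.8  94.1  24.3  32.8]
[[14, 120, 168], [15, 119, 172], [10, 137, 82], [20, 160, 183], [14, 119, 171]]
[305, 155, 135, 69, 4685] [678.2 -46.  283.  148.7 -88.5]
[305, 221, 115, 7, 437] [601.1 -23.8 233.   12.7 -88.5]
```

```bash
python3 - <<'E'
from h import *
s=dict(np.load("top0.npz"))
hsv=cv2.cvtColor(s["frame"],cv2.COLOR_RGB2HSV)
m=(hsv[:,:,2]>125).astype(np.uint8); 
for x in(320,353,387,421):
    w=np.zeros_like(m); w[152:232,x-14:x+15]=1
    n,l,st,c=cv2.connectedComponentsWithStats(m*w,connectivity=4)
    i=l[188:194,x-3:x+4].max(); v,u=np.nonzero(l==i); print(st[i].tolist(),rect(ray(s,np.c_[u,v],.015)))
w=np.zeros_like(m); w[163:198,250:291]=1
v,u=np.nonzero(w); print("stand",ray(s,[[271,181]],.055),"tin",ray(s,[[474,191]],.038))
sd=dict(np.load("side0.npz"));
print("side", ray(sd,[[272,224],[289,205],[303,192],[318,178]],.015)) 
E
```

```text
[306, 152, 29, 67, 1104] [684.   64.  145.   59.3   1.5]
[339, 152, 29, 68, 1148] [684.7  -5.8 147.1  59.4   1.5]
[373, 152, 29, 70, 1200] [684.5 -77.6 151.3  59.6   1.5]
[407, 152, 29, 72, 1241] [ 684.7 -146.6  157.    59.1   -0.8]
stand [[0.67465911 0.16259866]] tin [[ 0.67029627 -0.24866732]]
side [[ 0.67670808  0.0655955 ]
 [ 0.67807673 -0.01279355]
 [ 0.67369538 -0.07285869]
 [ 0.66893183 -0.14049679]]
```

move_arm([
  {"x": 2, "y": 5, "twist": 0, "fingers": 5},
  {"x": 2, "y": 5},
  {"x": 2, "y": 5},
  {"x": 2, "y": 5},
  {"x": 2, "y": 5},
  {"x": 2, "y": 5},
  {"x": 2, "y": 5},
  {"x": 2, "y": 5},
  {"x": 2, "y": 5},
  {"x": 2, "y": 5},
])

```text
invalid input at $.targets[0]: expected keys x, y, z, twist, fingers
```

```bash
python3 - <<'E'
from h import *
s=dict(np.load("top0.npz"))
V=cv2.cvtColor(s["frame"],cv2.COLOR_RGB2HSV)[:,:,2]
for x in(320,353,387,421):
    p=V[:,x-4:x+5].mean(1).round().astype(int); print(x,p[150:168],p[212:232])
    for y in (175,205): print("  cols",V[y-5:y+6,x-14:x+15].mean(0).round().astype(int))
E
```

```text
320 [166 162 160 162 166 165 156 139 131 142 153 158 159 159 158 157 159 161] [162 164 161 159 160 154 134 104  86  94 122 148 157 157 154 151 149 148
 149 152]
  cols [ 83  83  83  83  85  96 122 148 162 165 166 166 168 168 167 161 154 150
 152 157 157 145 120  95  85  83  83  83  83]
  cols [ 82  82  83  87 104 127 145 153 157 159 161 164 165 163 163 164 164 161
 157 150 130 102  86  84  84  84  84  84  84]
353 [168 164 160 159 162 165 164 158 143 123 127 147 157 158 159 159 158 158] [157 161 164 163 160 159 157 142 115  92  87 104 132 151 156 155 152 149
 150 152]
  cols [ 83  82  83  83  83  87 105 135 159 167 168 167 168 170 170 166 158 150
 149 155 160 156 135 104  86  82  82  82  82]
  cols [ 84  84  85  86  90 106 130 147 153 155 158 162 166 167 166 166 166 165
 159 156 149 130 103  89  86  86  86  86  87]
387 [157 158 161 164 167 170 169 164 158 152 138 125 135 150 158 160 160 158] [153 155 158 162 163 162 159 159 157 139 108  88  91 117 145 158 160 157
 156 156]
  cols [ 81  81  81  82  83  97 125 151 165 168 167 166 169 171 171 164 154 148
 152 159 160 148 122  95  83  81  81  81  81]
  cols [ 87  87  87  87  92 110 134 150 155 156 158 163 167 168 168 169 169 167
 160 156 150 130 102  88  86  86  86  86  86]
421 [159 162 164 166 166 168 168 167 163 159 156 147 129 129 147 157 160 160] [159 154 153 156 159 163 163 160 159 159 151 128 100  83  88 114 139 150
 152 154]
  cols [ 81  82  82  81  84  99 131 156 166 166 163 164 167 170 167 159 150 149
 155 161 157 135 103  86  84  83  84  84  84]
  cols [ 85  86  86  86  90 108 134 152 157 158 159 163 167 168 169 171 171 168
 162 157 151 131 102  86  85  85  85  85  85]
```

move_arm([
  {"x": 2, "y": 6, "z": 0, "twist": 0, "fingers": 5},
  {"x": 2, "y": 6, "z": 0, "twist": 0, "fingers": 5},
  {"x": 2, "y": 6, "z": 0, "twist": 0, "fingers": 5},
  {"x": 2, "y": 6, "z": 0, "twist": 0, "fingers": 5},
  {"x": 2, "y": 6, "z": 0, "twist": 0, "fingers": 5},
  {"x": 2, "y": 6, "z": 0, "twist": 0, "fingers": 5},
  {"x": 2, "y": 6, "z": 0, "twist": 0, "fingers": 5},
  {"x": 2, "y": 6, "z": 0, "twist": 0, "fingers": 5},
  {"x": 2, "y": 6, "z": 0, "twist": 0, "fingers": 5},
  {"x": 2, "y": 6, "z": 0, "twist": 0, "fingers": 5},
], squeeze=15)

```text
clock: 1.35
position: [0.4383, 0.0181, 0.214]
eef_rot: [0.981, 0.196, 0.0, 0.0]
force: [1.5, -0.4, 0.4]
opening: 0.55
gripper_force: 0.0
```

```bash
python3 - <<'E'
from h import *
s=dict(np.load("top0.npz"))
for x1,x2,t,b in((319.95,318.55,158.7,218.4),(353.5,352.5,159.8,219.7),(386.95,386.4,161.6,221.5),(420.55,420.4,163,223.2)):
    f=lambda y:x1+(x2-x1)*(y-175)/30
    p=ray(s,[[f(t),t],[f(b),b]],.015)*1000; q=ray(s,[[x1,175],[x2,205]],.015);d=p[0]-p[1]
    print(p.mean(0).round(1),np.hypot(*d).round(1),np.degrees(np.arctan2(d[1],d[0])).round(2))
E
```

```text
[675.9  65.3] 130.8 -1.09
[675.2  -4.8] 131.1 -1.21
[673.1 -74.7] 130.8 -1.24
[ 671.6 -144.8] 131.3 -1.36
```

move_arm([
  {"x": 0.4, "y": 4.9, "z": 0, "twist": 6.7, "fingers": 5},
  {"x": 0, "y": 4.9, "z": -4, "twist": 0, "fingers": 5},
  {"x": 0, "y": 0, "z": -4, "twist": 0, "fingers": 5},
  {"x": 0, "y": 0, "z": -4, "twist": 0, "fingers": 5},
  {"x": 0, "y": 0, "z": -4, "twist": 0, "fingers": 5},
  {"x": 0, "y": 0, "z": 0, "twist": 0, "fingers": 5},
  {"x": 0, "y": 0, "z": 0, "twist": 0, "fingers": 5},
])

```text
clock: 2.22
position: [0.4425, 0.1135, 0.0554]
eef_rot: [0.967, 0.253, 0.0, 0.0]
force: [-0.3, 0.6, 0.1]
opening: 0.55
gripper_force: 0.0
```

```bash
python3 - <<'E'
from station import sense,cams
import cv2,numpy as np
print(sense()["position"])
a=[cams.snapshot(n)["frame"] for n in("top","side")]
im=np.hstack([cv2.resize(a[0][200:400,190:390],(400,400)),cv2.resize(a[1][180:380,230:430],(400,400))])
cv2.imwrite("pics/g1.png",im[:,:,::-1])
E
```

```text
[0.44246983 0.11345085 0.0553835 ]
```

View pics/g1.png

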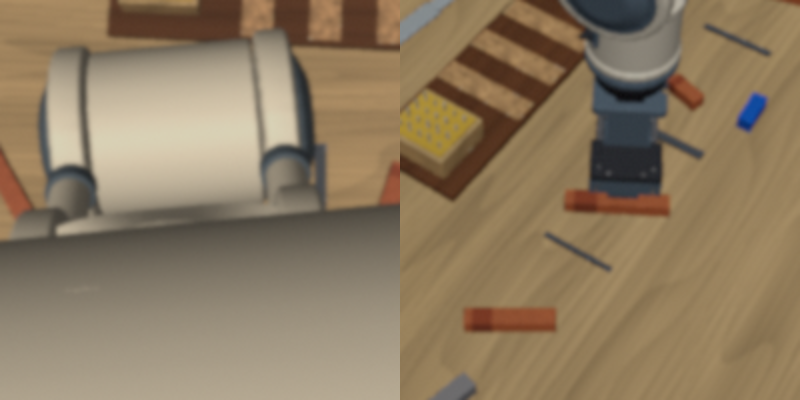

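The side view shows the hand just above the 125 mm stone at (617,202), a few mm short in y, which agrees with the measured TCP. I'll correct that, descend and grip.

move_arm([
  {"x": 0.15, "y": 0.77, "z": -1, "twist": 0, "fingers": 5},
  {"x": 0, "y": 0, "z": -2, "twist": 0, "fingers": 5},
  {"x": 0, "y": 0, "z": -2, "twist": 0, "fingers": 5},
  {"x": 0, "y": 0, "z": 0, "twist": 0, "fingers": 5},
  {"x": 0, "y": 0, "z": 0, "twist": 0, "fingers": 1.5},
  {"x": 0, "y": 0, "z": 0, "twist": 0, "fingers": 1.5},
  {"x": 0, "y": 0, "z": 0, "twist": 0, "fingers": 1.5},
  {"x": 0, "y": 0, "z": 0, "twist": 0, "fingers": 1.5},
  {"x": 0, "y": 0, "z": 0, "twist": 0, "fingers": 1.5},
  {"x": 0, "y": 0, "z": 0, "twist": 0, "fingers": 1.5},
], squeeze=20)

```text
clock: 3.58
position: [0.4438, 0.1212, 0.0048]
eef_rot: [0.967, 0.253, 0.0, 0.0]
force: [-0.7, 0.0, 7.7]
opening: 0.222
gripper_force: 20.0
```

move_arm([
  {"x": 0, "y": 0, "z": 1, "twist": 0, "fingers": 1.5},
  {"x": 0, "y": 0, "z": 3, "twist": 0, "fingers": 1.5},
  {"x": 0, "y": 0, "z": 3, "twist": 0, "fingers": 1.5},
  {"x": 3.3, "y": -0.8, "z": 2, "twist": -5, "fingers": 1.5},
  {"x": 3.3, "y": -0.8, "z": 0, "twist": -5, "fingers": 1.5},
  {"x": 3.3, "y": -0.8, "z": 0, "twist": -5, "fingers": 1.5},
  {"x": 3.3, "y": -0.8, "z": 0, "twist": -5, "fingers": 1.5},
  {"x": 3.3, "y": -0.8, "z": 0, "twist": -5, "fingers": 1.5},
  {"x": 3.3, "y": -0.8, "z": 0, "twist": -5, "fingers": 1.5},
  {"x": 3.3, "y": -0.8, "z": 0, "twist": 0, "fingers": 1.5},
])

```text
clock: 4.82
position: [0.6752, 0.0648, 0.095]
eef_rot: [1.0, -0.007, -0.0, -0.0]
force: [-0.7, 0.1, -2.1]
opening: 0.217
gripper_force: 20.0
```

move_arm([
  {"x": 0, "y": 0, "z": 0, "twist": 0, "fingers": 1.5},
  {"x": 0, "y": 0, "z": 0, "twist": 0, "fingers": 1.5},
  {"x": 0, "y": 0, "z": 0, "twist": 0, "fingers": 1.5},
])

```text
clock: 5.2
position: [0.6737, 0.0654, 0.0946]
eef_rot: [1.0, -0.006, -0.0, -0.0]
force: [-0.3, -0.5, -1.7]
opening: 0.221
gripper_force: 20.0
```

```bash
python3 - <<'E'
from station import sense,cams
import cv2,numpy as np
from h import *
q=sense(); print(q["position"],2*np.degrees(np.arctan2(q["eef_rot"][1],q["eef_rot"][0])),q["opening"],q["force"])
a=[cams.snapshot(n) for n in("top","side")]
np.savez("t1.npz",**a[0])
im=np.hstack([cv2.resize(a[0]["frame"][100:300,200:400],(400,400)),cv2.resize(a[1]["frame"][80:280,180:380],(400,400))])
cv2.imwrite("pics/p1.png",im[:,:,::-1])
E
```

```text
[0.67368277 0.06539488 0.09464105] -0.6614586198032563 0.22076025238960123 [-0.3189256  -0.47943989 -1.71205425]
```

View pics/p1.png

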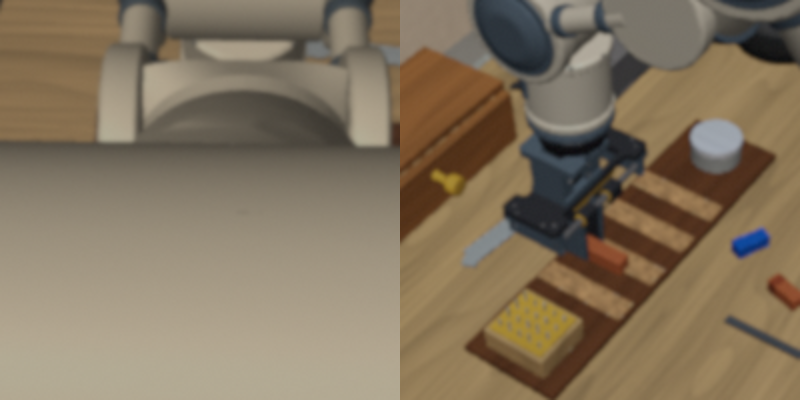

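The stone is held level and hangs above the strip beside the stand, at (605,255) in the side half. Next I lower it, release and retreat.

move_arm([
  {"x": 0.22, "y": 0, "z": -3, "twist": -0.5, "fingers": 1.5},
  {"x": 0, "y": 0, "z": -2, "twist": 0, "fingers": 1.5},
  {"x": 0, "y": 0, "z": -1.5, "twist": 0, "fingers": 1.5},
  {"x": 0, "y": 0, "z": -0.6, "twist": 0, "fingers": 1.5},
  {"x": 0, "y": 0, "z": -0.33, "twist": 0, "fingers": 1.5},
  {"x": 0, "y": 0, "z": 0, "twist": 0, "fingers": 1.5},
  {"x": 0, "y": 0, "z": 0, "twist": 0, "fingers": 1.5},
])

```text
clock: 6.18
position: [0.6771, 0.0651, 0.0207]
eef_rot: [1.0, -0.01, 0.0, -0.0]
force: [-0.0, -0.1, -1.1]
opening: 0.217
gripper_force: 20.0
```

move_arm([
  {"x": -0.1, "y": 0, "z": -0.08, "twist": 0, "fingers": 1.5},
  {"x": 0, "y": 0, "z": 0, "twist": 0, "fingers": 1.5},
  {"x": 0, "y": 0, "z": 0, "twist": 0, "fingers": 4},
  {"x": 0, "y": 0, "z": 0, "twist": 0, "fingers": 4},
  {"x": 0, "y": 0, "z": 0, "twist": 0, "fingers": 4},
  {"x": 0, "y": 0, "z": 0, "twist": 0, "fingers": 4},
  {"x": 0, "y": 0, "z": 2, "twist": 0, "fingers": 4},
  {"x": 0, "y": 0, "z": 4, "twist": 0, "fingers": 4},
  {"x": 0, "y": 0, "z": 4, "twist": 0, "fingers": 4},
  {"x": 0, "y": 0, "z": 0, "twist": 0, "fingers": 4},
])

```text
clock: 7.42
position: [0.678, 0.0652, 0.1242]
eef_rot: [1.0, -0.01, 0.004, -0.0]
force: [-0.7, 1.0, -0.4]
opening: 0.439
gripper_force: 0.0
```

move_arm([
  {"x": -2.7, "y": 3.1, "z": 0, "twist": 4.25, "fingers": 5},
  {"x": -2.7, "y": 3.1, "z": 0, "twist": 4.25, "fingers": 5},
  {"x": -2.7, "y": 3.1, "z": 0, "twist": 4.25, "fingers": 5},
  {"x": -2.7, "y": 3.1, "z": 0, "twist": 4.25, "fingers": 5},
  {"x": -2.7, "y": 3.1, "z": 0, "twist": 4.25, "fingers": 5},
  {"x": -2.7, "y": 3.1, "z": 0, "twist": 4.25, "fingers": 5},
  {"x": -2.7, "y": 3.2, "z": -2, "twist": 4.25, "fingers": 5},
  {"x": -2.6, "y": 3.2, "z": -3, "twist": 4.25, "fingers": 5},
  {"x": 0, "y": 0, "z": -2, "twist": 0, "fingers": 5},
  {"x": 0, "y": 0, "z": 0, "twist": 0, "fingers": 5},
])

```text
clock: 8.68
position: [0.4596, 0.3149, 0.0484]
eef_rot: [0.959, 0.283, -0.001, 0.0]
force: [-0.5, -0.1, 0.0]
opening: 0.549
gripper_force: 0.0
```

```bash
cat > look.py <<'E'
from station import sense,cams
from h import *
q=sense(); print("tcp",q["position"].round(4),"ang",round(2*np.degrees(np.arctan2(q["eef_rot"][1],q["eef_rot"][0])),2),q["opening"])
for n in("top","side"):
    s=cams.snapshot(n); cv2.imwrite(f"pics/last_{n}.png",s["frame"][:,:,::-1])
    for b in blobs(s,"red"):
        v,u=np.nonzero(b)
        if len(v)>1500: continue
        for z in(.01,.025): print(n,int(u.mean()),int(v.mean()),len(u),z,rect(ray(s,np.c_[u,v],z)))
E
python3 look.py
```

```text
tcp [0.4596 0.3149 0.0484] ang 32.86 0.5487500563937561
top 319 185 455 0.01 [682.2  63.7 126.   17.6  -0.8]
top 319 185 455 0.025 [677.   63.8 124.2  17.3  -0.8]
top 386 293 208 0.01 [460.6 -74.9  48.1  17.5 -18.5]
top 386 293 208 0.025 [458.6 -72.8  47.4  17.3 -18.5]
top 200 298 87 0.01 [440.4 296.7  41.8   8.7  30.3]
top 200 298 87 0.025 [438.7 293.3  41.2   8.6  30.3]
top 506 305 391 0.01 [ 442.9 -311.1   70.9   22.6   11.5]
top 506 305 391 0.025 [ 441.1 -305.6   69.9   22.2   11.5]
```

move_arm([
  {"x": 0.2, "y": 0.1, "z": -1, "twist": 0, "fingers": 5},
  {"x": 0, "y": 0, "z": -2, "twist": 0, "fingers": 5},
  {"x": 0, "y": 0, "z": -1.3, "twist": 0, "fingers": 5},
  {"x": 0, "y": 0, "z": 0, "twist": 0, "fingers": 5},
  {"x": 0, "y": 0, "z": 0, "twist": 0, "fingers": 1.5},
  {"x": 0, "y": 0, "z": 0, "twist": 0, "fingers": 1.5},
  {"x": 0, "y": 0, "z": 0, "twist": 0, "fingers": 1.5},
  {"x": 0, "y": 0, "z": 0, "twist": 0, "fingers": 1.5},
  {"x": 0, "y": 0, "z": 0, "twist": 0, "fingers": 1.5},
  {"x": 0, "y": 0, "z": 0, "twist": 0, "fingers": 1.5},
], squeeze=20)

```text
clock: 10.02
position: [0.4629, 0.3162, 0.0066]
eef_rot: [0.959, 0.283, 0.0, -0.0]
force: [-0.4, 0.1, 5.9]
opening: 0.218
gripper_force: 20.0
```

move_arm([
  {"x": 0, "y": 0, "z": 1, "twist": 0, "fingers": 1.5},
  {"x": 0, "y": 0, "z": 3.5, "twist": 0, "fingers": 1.5},
  {"x": 1, "y": -1, "z": 3.5, "twist": -3, "fingers": 1.5},
  {"x": 2.9, "y": -4.4, "z": 3, "twist": -4.5, "fingers": 1.5},
  {"x": 2.9, "y": -4.4, "z": 0, "twist": -4.5, "fingers": 1.5},
  {"x": 2.9, "y": -4.4, "z": 0, "twist": -4.5, "fingers": 1.5},
  {"x": 2.9, "y": -4.4, "z": 0, "twist": -4.5, "fingers": 1.5},
  {"x": 2.9, "y": -4.4, "z": 0, "twist": -4.5, "fingers": 1.5},
  {"x": 2.9, "y": -4.4, "z": 0, "twist": -4.5, "fingers": 1.5},
  {"x": 2.9, "y": -4.7, "z": 0, "twist": -4, "fingers": 1.5},
])

```text
clock: 11.28
position: [0.6764, -0.0064, 0.1169]
eef_rot: [1.0, -0.011, 0.0, -0.0]
force: [0.8, 0.7, -0.5]
opening: 0.221
gripper_force: 20.0
```

move_arm([
  {"x": 0, "y": 0, "z": -2, "twist": 0, "fingers": 1.5},
  {"x": 0, "y": 0, "z": -2, "twist": 0, "fingers": 1.5},
  {"x": 0, "y": 0, "z": 0, "twist": 0, "fingers": 1.5},
  {"x": 0, "y": 0, "z": 0, "twist": 0, "fingers": 1.5},
])

```text
clock: 11.78
position: [0.6761, -0.0048, 0.0773]
eef_rot: [1.0, -0.01, 0.0, 0.0]
force: [-0.4, 0.6, -0.5]
opening: 0.216
gripper_force: 20.0
```

move_arm([
  {"x": -0.05, "y": 0, "z": -2, "twist": 0, "fingers": 1.5},
  {"x": 0, "y": 0, "z": -2, "twist": 0, "fingers": 1.5},
  {"x": 0, "y": 0, "z": -1, "twist": 0, "fingers": 1.5},
  {"x": 0, "y": 0, "z": -0.5, "twist": 0, "fingers": 1.5},
  {"x": 0, "y": 0, "z": 0, "twist": 0, "fingers": 1.5},
  {"x": 0, "y": 0, "z": 0, "twist": 0, "fingers": 1.5},
])

```text
clock: 12.52
position: [0.6755, -0.0049, 0.0216]
eef_rot: [1.0, -0.01, 0.0, 0.0]
force: [0.6, 0.1, -0.4]
opening: 0.217
gripper_force: 20.0
```

move_arm([
  {"x": 0, "y": 0, "z": -0.03, "twist": 0, "fingers": 1.5},
  {"x": 0, "y": 0, "z": 0, "twist": 0, "fingers": 4},
  {"x": 0, "y": 0, "z": 0, "twist": 0, "fingers": 4},
  {"x": 0, "y": 0, "z": 0, "twist": 0, "fingers": 4},
  {"x": 0, "y": 0, "z": 0, "twist": 0, "fingers": 4},
  {"x": 0, "y": 0, "z": 2, "twist": 0, "fingers": 4},
  {"x": 0, "y": 0, "z": 4, "twist": 0, "fingers": 4},
  {"x": 0, "y": 0, "z": 4, "twist": 0, "fingers": 4},
  {"x": -2.3, "y": -3, "z": 0, "twist": 1, "fingers": 5},
  {"x": -2.3, "y": -3, "z": 0, "twist": 1, "fingers": 5},
])

```text
clock: 13.78
position: [0.6293, -0.0654, 0.1231]
eef_rot: [1.0, 0.008, 0.001, 0.0]
force: [0.4, -0.7, -0.4]
opening: 0.544
gripper_force: 0.0
```

move_arm([
  {"x": -2.3, "y": -3, "z": 0, "twist": 1.5, "fingers": 5},
  {"x": -2.3, "y": -3, "z": 0, "twist": 1.5, "fingers": 5},
  {"x": -2.3, "y": -3, "z": 0, "twist": 1.5, "fingers": 5},
  {"x": -2.3, "y": -3, "z": 0, "twist": 1.5, "fingers": 5},
  {"x": -2.3, "y": -3, "z": 0, "twist": 1.5, "fingers": 5},
  {"x": -2.3, "y": -3, "z": 0, "twist": 1.5, "fingers": 5},
  {"x": -2.3, "y": -3, "z": -2, "twist": 1.5, "fingers": 5},
  {"x": -2.5, "y": -3.5, "z": -3, "twist": 1, "fingers": 5},
  {"x": 0, "y": 0, "z": -1, "twist": 0, "fingers": 5},
  {"x": 0, "y": 0, "z": 0, "twist": 0, "fingers": 5},
])

```text
clock: 15.02
position: [0.4434, -0.3097, 0.0614]
eef_rot: [0.994, 0.107, 0.0, -0.0]
force: [0.3, 0.8, 0.3]
opening: 0.551
gripper_force: 0.0
```

```bash
python3 look.py
```

```text
tcp [ 0.4434 -0.3097  0.0614] ang 12.28 0.5511035320417021
top 319 186 455 0.01 [682.2  64.2 126.2  17.3  -1.3]
top 319 186 455 0.025 [677.   64.3 124.4  17.1  -1.3]
top 353 187 382 0.01 [680.4  -7.  101.7  18.1  -1.9]
top 353 187 382 0.025 [675.2  -6.  100.3  17.9  -1.9]
top 385 296 143 0.01 [455.2 -74.   37.1  17.9 -15.9]
top 385 296 143 0.025 [453.3 -71.9  36.6  17.6 -15.9]
side 417 174 127 0.01 [ 441.9 -308.6   66.    29.9    8.5]
side 417 174 127 0.025 [ 437.  -293.1   65.1   29.5    8.5]
side 285 203 185 0.01 [683.  -15.  103.5  30.2  -8.7]
side 285 203 185 0.025 [674.5  -3.8 102.   29.8  -8.7]
side 268 219 234 0.01 [683.6  54.2 125.5  31.8  -4.7]
side 268 219 234 0.025 [675.1  64.3 123.7  31.3  -4.7]
side 371 225 96 0.01 [460.9 -73.9  52.2  23.5 -22.7]
side 371 225 96 0.025 [455.7 -61.9  51.4  23.1 -22.7]
```

View pics/last_side.png

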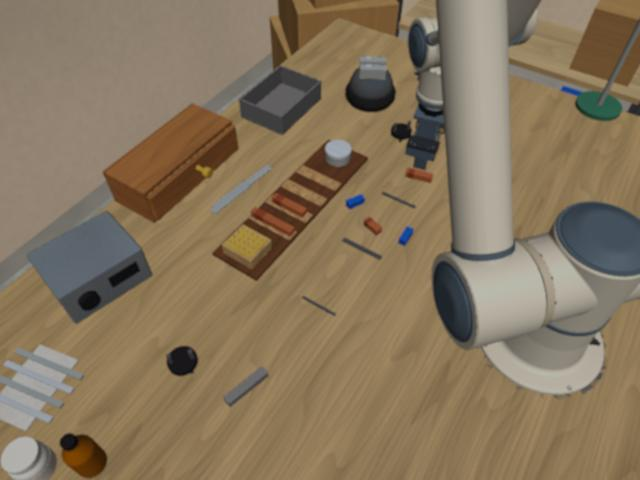

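The two longest stones lie on the first two strips, at (273,221) and (290,205). The hand is above the 75 mm stone at (418,174), clear of the black knob at (402,130).

move_arm([
  {"x": -0.1, "y": -0.05, "z": -2, "twist": 0, "fingers": 5},
  {"x": 0, "y": 0, "z": -2, "twist": 0, "fingers": 5},
  {"x": 0, "y": 0, "z": -1.55, "twist": 0, "fingers": 5},
  {"x": 0, "y": 0, "z": 0, "twist": 0, "fingers": 5},
  {"x": 0, "y": 0, "z": 0, "twist": 0, "fingers": 1.5},
  {"x": 0, "y": 0, "z": 0, "twist": 0, "fingers": 1.5},
  {"x": 0, "y": 0, "z": 0, "twist": 0, "fingers": 1.5},
  {"x": 0, "y": 0, "z": 0, "twist": 0, "fingers": 1.5},
  {"x": 0, "y": 0, "z": 0, "twist": 0, "fingers": 1.5},
  {"x": 0, "y": 0, "z": 0, "twist": 0, "fingers": 1.5},
], squeeze=20)

```text
clock: 16.38
position: [0.4424, -0.3105, 0.0059]
eef_rot: [0.994, 0.107, 0.0, 0.0]
force: [-0.3, 1.3, 6.3]
opening: 0.221
gripper_force: 20.0
```

move_arm([
  {"x": 0, "y": 0, "z": 1, "twist": 0, "fingers": 1.5},
  {"x": 0, "y": 0, "z": 3.5, "twist": 0, "fingers": 1.5},
  {"x": 0, "y": 0, "z": 3.5, "twist": 0, "fingers": 1.5},
  {"x": 3.3, "y": 3.4, "z": 3, "twist": -2, "fingers": 1.5},
  {"x": 3.3, "y": 3.4, "z": 0, "twist": -2, "fingers": 1.5},
  {"x": 3.3, "y": 3.4, "z": 0, "twist": -2, "fingers": 1.5},
  {"x": 3.3, "y": 3.4, "z": 0, "twist": -2, "fingers": 1.5},
  {"x": 3.3, "y": 3.4, "z": 0, "twist": -2, "fingers": 1.5},
  {"x": 3.3, "y": 3.4, "z": 0, "twist": -2, "fingers": 1.5},
  {"x": 3.3, "y": 3.2, "z": 0, "twist": -1.5, "fingers": 1.5},
])

```text
clock: 17.62
position: [0.674, -0.073, 0.1161]
eef_rot: [1.0, -0.011, 0.0, 0.0]
force: [-0.5, -0.1, -0.6]
opening: 0.219
gripper_force: 20.0
```

move_arm([
  {"x": 0, "y": 0, "z": -2, "twist": 0, "fingers": 1.5},
  {"x": 0, "y": 0, "z": -2, "twist": 0, "fingers": 1.5},
  {"x": 0, "y": 0, "z": 0, "twist": 0, "fingers": 1.5},
  {"x": 0, "y": 0, "z": 0, "twist": 0, "fingers": 1.5},
])

```text
clock: 18.12
position: [0.6735, -0.0745, 0.0765]
eef_rot: [1.0, -0.01, 0.0, 0.0]
force: [-0.3, 0.8, -0.7]
opening: 0.221
gripper_force: 20.0
```

Target z is about 0.021.

move_arm([
  {"x": 0, "y": 0, "z": -2, "twist": 0, "fingers": 1.5},
  {"x": 0, "y": 0, "z": -2, "twist": 0, "fingers": 1.5},
  {"x": 0, "y": 0, "z": -1, "twist": 0, "fingers": 1.5},
  {"x": 0, "y": 0, "z": -0.5, "twist": 0, "fingers": 1.5},
  {"x": 0, "y": 0, "z": 0, "twist": 0, "fingers": 1.5},
  {"x": 0, "y": 0, "z": 0, "twist": 0, "fingers": 1.5},
])

```text
clock: 18.88
position: [0.6735, -0.0745, 0.0208]
eef_rot: [1.0, -0.01, 0.0, 0.0]
force: [0.4, -0.9, -1.0]
opening: 0.217
gripper_force: 20.0
```

move_arm([
  {"x": 0, "y": 0, "z": 0, "twist": 0, "fingers": 4},
  {"x": 0, "y": 0, "z": 0, "twist": 0, "fingers": 4},
  {"x": 0, "y": 0, "z": 0, "twist": 0, "fingers": 4},
  {"x": 0, "y": 0, "z": 0, "twist": 0, "fingers": 4},
  {"x": 0, "y": 0, "z": 2, "twist": 0, "fingers": 4},
  {"x": 0, "y": 0, "z": 4, "twist": 0, "fingers": 4},
  {"x": 0, "y": 0, "z": 4, "twist": 0, "fingers": 4},
  {"x": -3, "y": 0, "z": 0, "twist": -2.7, "fingers": 5},
  {"x": -3, "y": 0, "z": 0, "twist": -2.7, "fingers": 5},
  {"x": -3, "y": 0, "z": 0, "twist": -2.7, "fingers": 5},
])

```text
clock: 20.12
position: [0.5826, -0.0744, 0.122]
eef_rot: [0.997, -0.082, 0.001, 0.0]
force: [-0.5, -0.6, 0.4]
opening: 0.547
gripper_force: 0.0
```

move_arm([
  {"x": -3, "y": 0, "z": 0, "twist": -2.7, "fingers": 5},
  {"x": -3, "y": 0, "z": 0, "twist": -2.7, "fingers": 5},
  {"x": -3, "y": 0, "z": -2, "twist": -2.7, "fingers": 5},
  {"x": -3.3, "y": 0, "z": -3, "twist": -2.6, "fingers": 5},
  {"x": 0, "y": 0, "z": -1, "twist": 0, "fingers": 5},
  {"x": 0, "y": 0, "z": 0, "twist": 0, "fingers": 5},
  {"x": 0, "y": 0, "z": 0, "twist": 0, "fingers": 5},
])

```text
clock: 21.0
position: [0.4618, -0.0747, 0.0614]
eef_rot: [0.985, -0.173, 0.001, 0.0]
force: [-0.4, 0.5, -0.5]
opening: 0.543
gripper_force: 0.0
```

```bash
python3 look.py
```

```text
tcp [ 0.4618 -0.0747  0.0614] ang -19.95 0.5431703308257806
top 319 185 457 0.01 [682.2  63.8 126.1  17.7  -0.9]
top 319 185 457 0.025 [677.   63.8 124.2  17.5  -0.9]
top 353 187 384 0.01 [680.4  -7.  101.9  18.4  -1.9]
top 353 187 384 0.025 [675.2  -5.9 100.4  18.2  -1.9]
top 387 184 222 0.01 [ 6.842e+02 -7.930e+01  6.650e+01  1.890e+01 -2.000e-01]
top 387 184 222 0.025 [ 6.789e+02 -7.720e+01  6.550e+01  1.860e+01 -2.000e-01]
side 301 188 123 0.01 [682.2 -86.1  77.7  30.9  -9.1]
side 301 188 123 0.025 [673.7 -73.9  76.6  30.5  -9.1]
side 285 203 178 0.01 [684.  -16.3 101.1  31.4  -7.5]
side 285 203 178 0.025 [675.5  -5.1  99.6  30.9  -7.5]
side 267 219 213 0.01 [685.6  52.7 125.1  30.5  -3. ]
side 267 219 213 0.025 [677.   62.9 123.2  30.   -3. ]
side 371 226 70 0.01 [459.7 -73.4  52.1  23.5 -22.7]
side 371 226 70 0.025 [454.6 -61.4  51.3  23.1 -22.7]
```

View pics/last_side.png

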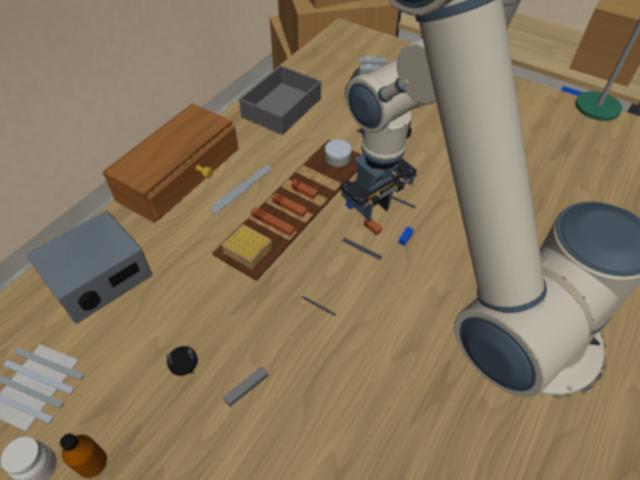

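Three stones are in place, at (273,221), (290,206) and (303,187), and the hand hovers over the shortest one at (373,226).

move_arm([
  {"x": -0.15, "y": 0, "z": -2, "twist": 0, "fingers": 5},
  {"x": 0, "y": 0, "z": -2, "twist": 0, "fingers": 5},
  {"x": 0, "y": 0, "z": -1.55, "twist": 0, "fingers": 5},
  {"x": 0, "y": 0, "z": 0, "twist": 0, "fingers": 5},
  {"x": 0, "y": 0, "z": 0, "twist": 0, "fingers": 1.5},
  {"x": 0, "y": 0, "z": 0, "twist": 0, "fingers": 1.5},
  {"x": 0, "y": 0, "z": 0, "twist": 0, "fingers": 1.5},
  {"x": 0, "y": 0, "z": 0, "twist": 0, "fingers": 1.5},
  {"x": 0, "y": 0, "z": 0, "twist": 0, "fingers": 1.5},
  {"x": 0, "y": 0, "z": 0, "twist": 0, "fingers": 1.5},
], squeeze=20)

```text
clock: 22.35
position: [0.459, -0.0745, 0.0054]
eef_rot: [0.985, -0.173, 0.0, 0.0]
force: [-0.9, 0.4, 6.9]
opening: 0.219
gripper_force: 20.0
```

move_arm([
  {"x": 0, "y": 0, "z": 1, "twist": 0, "fingers": 1.5},
  {"x": 0, "y": 0, "z": 3.5, "twist": 0, "fingers": 1.5},
  {"x": 0, "y": 0, "z": 3.5, "twist": 0, "fingers": 1.5},
  {"x": 3, "y": -1, "z": 3, "twist": 2.7, "fingers": 1.5},
  {"x": 3, "y": -1, "z": 0, "twist": 2.7, "fingers": 1.5},
  {"x": 3, "y": -1, "z": 0, "twist": 2.7, "fingers": 1.5},
  {"x": 3, "y": -1, "z": 0, "twist": 2.7, "fingers": 1.5},
  {"x": 3, "y": -1, "z": 0, "twist": 2.7, "fingers": 1.5},
  {"x": 3, "y": -1, "z": 0, "twist": 2.7, "fingers": 1.5},
  {"x": 3.2, "y": -1, "z": 0, "twist": 2.5, "fingers": 1.5},
])

```text
clock: 23.6
position: [0.6713, -0.1446, 0.1157]
eef_rot: [1.0, -0.01, -0.0, -0.0]
force: [-0.4, 0.2, -0.7]
opening: 0.221
gripper_force: 20.0
```

move_arm([
  {"x": 0, "y": 0, "z": -2, "twist": 0, "fingers": 1.5},
  {"x": 0, "y": 0, "z": -2, "twist": 0, "fingers": 1.5},
  {"x": 0, "y": 0, "z": 0, "twist": 0, "fingers": 1.5},
  {"x": 0, "y": 0, "z": 0, "twist": 0, "fingers": 1.5},
])

```text
clock: 24.1
position: [0.671, -0.1444, 0.0761]
eef_rot: [1.0, -0.011, 0.0, 0.0]
force: [0.3, -0.2, 0.0]
opening: 0.221
gripper_force: 20.0
```

move_arm([
  {"x": 0.05, "y": -0.05, "z": -2, "twist": 0, "fingers": 1.5},
  {"x": 0, "y": 0, "z": -2, "twist": 0, "fingers": 1.5},
  {"x": 0, "y": 0, "z": -1, "twist": 0, "fingers": 1.5},
  {"x": 0, "y": 0, "z": -0.5, "twist": 0, "fingers": 1.5},
  {"x": 0, "y": 0, "z": 0, "twist": 0, "fingers": 1.5},
  {"x": 0, "y": 0, "z": 0, "twist": 0, "fingers": 1.5},
])

```text
clock: 24.85
position: [0.6714, -0.1449, 0.02]
eef_rot: [1.0, -0.011, 0.0, 0.0]
force: [-0.0, 1.2, 0.1]
opening: 0.218
gripper_force: 20.0
```

move_arm([
  {"x": 0, "y": 0, "z": 0, "twist": 0, "fingers": 4},
  {"x": 0, "y": 0, "z": 0, "twist": 0, "fingers": 4},
  {"x": 0, "y": 0, "z": 0, "twist": 0, "fingers": 4},
  {"x": 0, "y": 0, "z": 0, "twist": 0, "fingers": 4},
  {"x": 0, "y": 0, "z": 2, "twist": 0, "fingers": 4},
  {"x": 0, "y": 0, "z": 4, "twist": 0, "fingers": 4},
  {"x": 0, "y": 0, "z": 4, "twist": 0, "fingers": 4},
  {"x": -5, "y": -5, "z": 2, "twist": 0, "fingers": 4},
  {"x": -5, "y": -5, "z": 0, "twist": 0, "fingers": 4},
  {"x": -5, "y": -5, "z": 0, "twist": 0, "fingers": 4},
])

```text
clock: 26.1
position: [0.5394, -0.2771, 0.1389]
eef_rot: [1.0, -0.011, 0.001, 0.001]
force: [0.7, -1.2, 0.1]
opening: 0.44
gripper_force: 0.0
```

move_arm([
  {"x": -5, "y": -5, "z": 0, "twist": 0, "fingers": 4},
  {"x": 0, "y": -5, "z": 0, "twist": 0, "fingers": 4},
  {"x": 0, "y": 0, "z": 0, "twist": 0, "fingers": 4},
  {"x": 0, "y": 0, "z": 0, "twist": 0, "fingers": 4},
])

```text
clock: 26.6
position: [0.4961, -0.3699, 0.1379]
eef_rot: [1.0, -0.011, 0.0, 0.0]
force: [0.5, -0.4, 0.1]
opening: 0.437
gripper_force: 0.0
```

```bash
python3 look.py
```

```text
tcp [ 0.4961 -0.3699  0.1379] ang -1.3 0.4374480531682723
top 319 186 454 0.01 [682.1  63.8 126.2  17.4  -1. ]
top 319 186 454 0.025 [676.9  63.8 124.4  17.1  -1. ]
top 353 187 382 0.01 [680.4  -7.2 101.8  18.6  -1.5]
top 353 187 382 0.025 [675.2  -6.2 100.3  18.3  -1.5]
top 388 188 314 0.01 [679.8 -78.5  75.6  19.3  -2. ]
top 388 188 314 0.025 [674.6 -76.4  74.5  19.   -2. ]
top 422 190 247 0.01 [ 678.2 -152.3   51.    23.    -1. ]
top 422 190 247 0.025 [ 673.1 -149.1   50.2   22.7   -1. ]
side 317 173 101 0.01 [ 681.6 -162.7   53.2   34.7   -2.6]
side 317 173 101 0.025 [ 673.2 -149.3   52.4   34.2   -2.6]
side 301 188 136 0.01 [681.9 -87.1  79.6  33.6 -10. ]
side 301 188 136 0.025 [673.4 -74.9  78.4  33.1 -10. ]
side 285 203 181 0.01 [683.8 -15.9 101.5  31.2  -8.1]
side 285 203 181 0.025 [675.3  -4.7 100.   30.7  -8.1]
side 268 219 229 0.01 [684.6  55.6 127.4  31.4  -6.6]
side 268 219 229 0.025 [676.1  65.7 125.5  31.   -6.6]
```

View pics/last_top.png

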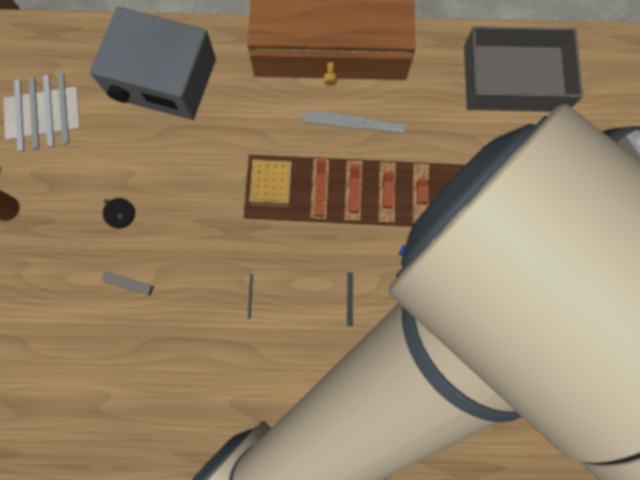

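All four stones lie centred on their strips in falling length, at (319,186), (353,187), (388,188) and (422,190). The arm is clear of them.

```bash
python3 -c "from station import job_done; print(job_done())"
```

```text
the job is handed in; nothing more can be done
None
```

I placed the four red stones on the cork strips in falling length from the bit stand, each within about 5 mm of its strip's centre and about a degree of its line in the last camera check, and handed the job in at about 27 s; no verdict came back.

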